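# Index the dial fixture one station on, seat it on the pawl and clamp it

### The arm

A 7-joint arm with a two-finger parallel gripper is mounted at the origin on a cart in front of the work surface, level with it; the furniture and walls round the work are solid. World frame = base frame: x ahead of the robot, y to its left, z up, the work surface at z = 0. Lengths are in m, angles in rad, forces in N, time in s.
With the tool pointing down it reaches from about 0.425 to 0.925 m from the base axis. Payload 6.8 kg.
Tool frame: the origin (TCP) lies midway between the tips of the shut fingers; the grasp point (between the pads) lies 19 mm behind it; z points along the fingers, x is the direction in which the jaws open and shut, and the axes are right-handed (so a half turn about z gives the same grasp; the last joint's range is limited). The gripper opens to 85 mm and grips with 20 to 120 N. Pads are 22 mm wide; open, the fingers measure 114 mm over their backs; the gripper's body (76 mm by 85 mm) begins 54 mm behind the grasp point. The pads swing forward as they close: fully open they stand 13 mm farther back than shut.
Start: joints at [-1.418, 0.477, 0.022, 1.555, -0.011, 1.109, -0.083], TCP at [0.174, 0.652, 0.231] pointing down, gripper open.
Joint ranges: [-2.96, 2.96], [-0.34, 2.1], [-1.41, 1.46], [0.24, 2.44], [-1.37, 4.51], [0.17, 1.92], [-2.96, 2.96]. Speed limits (rad/s): [2.39, 2.39, 3.14, 3.14, 3.14, 3.14, 3.14].

### API

Orientations are given as a unit quaternion [w, x, y, z].
In Python, from station import * gives the robot as it stands.
- The arm moves only by the shell command python3 -m handwheel 'ROWS' [FORCE]. ROWS is JSON, a list of rows, each an object of numbers: "grip": the finger opening in cm, from 0 to 8.54; "tx", "ty", "tz": the shift along the tool's x, y, z in cm; "yaw": the turn about the tool's z in degrees. In form: [{"grip": .., "tx": .., "ty": .., "tz": .., "yaw": ..}, ...]. A call has 1 to 5 rows; each row shifts and turns the commanded pose from where the row before left it, along the tool's axes as they then stand; what a row does not reach is not made up. A row lasts 1/10 s, in which the tool goes at most 50 mm and 8.59 degrees, less where a joint would pass 70% of its speed; a pose out of reach is approached as far as the arm can. A call is refused whole if a number of a shift passes 5 or a number of a turn 8.59, either way. A call with a gripper value outside its range is refused whole. The fingers move at their own pace and stop on an object; FORCE is the grip in N (left out, the last holds). Time passes only in rows, so rows that do not move let the fingers close. It gives the time, the measured TCP pose, the force and the opening at its end, in the units of the state.
- get_obs(): the state, without advancing time (a new reading comes with each control period).
- read_camera(name): name is "scene" or "top"; returns a dict with "image" (420x560x3 uint8, blue, green, red), "intrinsics" (3x3 intrinsics, pixels), "position" and "attitude" of the camera in the world. Camera axes: x right, y down, z forward; pixel columns grow to the right and rows downward; lengths in m; the calibration is good to about 2 mm. A picture is of the moment at which its call begins. There is no depth.
- hand_in(): hands the job in, once; it reports no verdict.
The state is a dict: "t": time; "q": joint angles; "joint_vel": joint speeds; "joint_torque": joint torques, N m; "eef_pos": TCP position; "tool_rot": TCP orientation; "contact_force": force on the tool from outside, world axes, zero at the start; "torque": the same for the moment, N m; "gripper_width": opening from 0.0 (shut) to 1.0 (fully open).
Only numpy, scipy, OpenCV 4.12 (cv2) and the standard library are available. Lean on these libraries where they do the work, as an engineer would, in place of code of your own. Each camera call takes 0.05 s, during which the arm holds its last target. There are 200 camera calls.

### The job

Bring the next lever under the staking guide: push the dial of the index fixture round anticlockwise (seen from above) by one of its posts until the pawl clicks in behind the next tooth, one station and no more. Then turn it back firmly against the pawl, without forcing it, let it go gently so that it stays seated, and lock the dial by swinging the clamp lever over to its stop. Do not knock the things standing round the fixture.

Things in the scene. Friction and masses are not known exactly. Their poses are not given: they have to be found in the camera images.
- index_fixture: Hand-indexed assembly fixture on a steel base plate (240 x 290 mm), fixed to the bench. Origin on the dial's axis at the bench surface, z up. Its +x points from the axis to the staking guide's column (128 to 162 mm out; its arm and spindle, 169 mm tall, overhang the dial there), away from the robot and turned by up to 15 degrees. The pawl is on its +y side, the clamp on its -y side.
- dial_axis (a point): Centre of the dial's top face, 56 mm above the bench, on its upright axis. The dial is an aluminium disc of 200 mm diameter with eight stations 45 degrees apart; the hub bolt (15 mm above the face) and nests with small black levers (up to 9 mm above it) lie within 81 mm of the axis.
- front_post (a point): On the axis of one of the dial's eight identical upright steel posts, 82 mm above the bench: the post nearest the robot at the start. Posts are 12 mm thick, rise 38 mm from the dial's top face to 94 mm above the bench, and stand 87 mm from the dial's axis, 45 degrees apart, between the nests. The dial is turned by pushing a post along its circle.
- dial (a joint): Turn of the dial, rad, growing anticlockwise seen from above; one station is 0.785 and the old station is 0. It starts unclamped at 0.06 to 0.30 and stays where it is left (drag 2 to 3 N at a post). The next seat is nominally at 0.785, but the pawl's nose is set by a screw from job to job: the true seat lies anywhere from 0.725 to 0.845 and has to be felt.
- ratchet_ring: The dial's eight steel ratchet teeth, in its rim 34 to 44 mm above the bench; origin on the dial's axis. Each has a ramp on its anticlockwise side and a flat face on its clockwise side. Turning on, the pawl rides up the next ramp from 0.45 to 0.6 rad (1 to 3 N more at a post) and drops in behind the tooth between 0.725 and 0.86 rad. Turned back, the flat face stops dead on the pawl.
- pawl: Sprung steel pawl by the rim, 39 mm above the bench; origin at its pivot, the arm runs 48 mm towards the fixture's -x to a round nose. Pawl in: axes parallel to the fixture's; a ramp lifts it outwards by up to 0.15 rad. A firm seat is 7 to 16 N on the pawl, that is a steady 11 to 19 N at a post (12 to 15 is right) for half a second; more shifts the screw. Let go gently, the dial stays.
- clamp_lever (a joint): Swing of the clamp lever, rad, growing anticlockwise seen from above: it starts open at 0 to 0.2 and meets its solid stop at 1.2, fully clamped. It needs 4 to 5 N at the knob, about 6 to 8 N near the end, and stays where it is left. Its cam presses a brass shoe on the dial's rim.
- clamp_pivot (a point): On the clamp lever's upright axis, 128 mm from the dial's axis on the fixture's -y side, 84 mm above the bench (14 mm above the top of the lever's hub).
- clamp_knob (a point): Middle of the clamp lever's upright black knob: 16 mm in diameter, from 66 to 98 mm above the bench, its axis 65 mm from the clamp pivot; this point is 84 mm above the bench.
- oiler: Bystander: oiler bottle with a red spout, 32 mm across, 108 mm tall, standing free beyond the clamp. Origin at its foot.
- spring_tin: Bystander: round tin, 60 mm across, 24 mm tall, free, on the clamp's side. Origin at its underside.
- raw_body_1: Bystander: unfinished steel bar, 18 x 90 x 17 mm, free, on the pawl's side. Origin at its underside.
- ring_gauge_2: Bystander: steel ring gauge, 30 mm across, 12 mm tall, free, on the pawl's side. Origin at its underside.

How it is judged:
On the way, in this order (a step that is already met when the one before it is completed fails the run):
1. the dial has been turned on until the pawl has dropped in behind the next tooth (value of joint dial above 0.7 rad and angle between the x axis of pawl and the x axis of index_fixture, either way round below 0.03 rad), for 0.05 s.
2. the dial is turned back and borne firmly against the pawl (all of step 1 and contact force between pawl and ratchet_ring above 7 N), for 0.2 s.
3. the clamp lever is swung over to its stop (value of joint clamp_lever above 1.12 rad), for 0.2 s.
At the end, for the whole second after the job is handed in: the clamp lever is within 0.08 rad of its stop, the dial is at rest one station on (0.715 to 0.855 rad, the span of the pawl's settings and half a degree either side), the pawl is in and the tooth still bears on it (more than 0.3 N) (value of joint clamp_lever above 1.12 rad and value of joint dial between 0.715 and 0.855 rad and contact force between pawl and ratchet_ring above 0.3 N and angle between the x axis of pawl and the x axis of index_fixture, either way round below 0.03 rad and angular speed of ratchet_ring below 0.05 rad/s); the robot touches nothing.
It fails at once if the tooth is rammed back against the pawl with more than 16 N (contact force between pawl and ratchet_ring above 16 N and value of joint dial above 0.7 rad and angle between the x axis of pawl and the x axis of index_fixture, either way round below 0.03 rad).
It fails at once if the dial is pushed on towards a second station (value of joint dial above 1.45 rad).
It fails at once if a bystander is knocked by more than 20 mm (distance of any of oiler, spring_tin, raw_body_1, ring_gauge_2 from where it was at the start of the episode above 0.02 m).
It also fails if it takes over 58 s, if anything falls off the work surface, if the arm or the gripper's body presses on something with over 40 N, if the wrist force passes 120 N, or if a joint passes its speed limit or range.

## Working session

There is one attempt and no reset: what is moved stays moved. The work goes in short steps, Python scripts to look and compute and a shell command to move; the robot and the scene stay as the last step left them, time stands still between calls to the robot, and variables do not carry over. Pictures are saved under pics/ and viewed, about 8 in all and at most 12, crops included, and the job is handed in when it is done.

```bash
ls; mkdir -p pics; python3 - <<'E'
from station import *
import cv2
for n in("scene","top"):
    c=read_camera(n);cv2.imwrite(f"pics/{n}0.png",c["image"]);print(n,c["intrinsics"],c["position"],c["attitude"])
print(get_obs())
E
```

```text
pics
scene [[512.18957287   0.         276.31511158]
 [  0.         512.18957287 205.49274876]
 [  0.           0.           1.        ]] [-0.02305278 -0.21045351  0.87725137] [-0.30668497  0.81884192 -0.45733555  0.16213087]
top [[428.15904049   0.         274.91034972]
 [  0.         428.15904049 205.80787488]
 [  0.           0.           1.        ]] [0.38905182 0.16646328 0.97671471] [ 0.06743725 -0.69837465  0.70978043 -0.06274394]
{'t': 0.1, 'q': array([-1.41811395,  0.47772499,  0.02235908,  1.55637349, -0.01149632,
        1.1093127 , -0.08310764]), 'joint_vel': array([-0.00053948, -0.00131592,  0.00086866, -0.00362055,  0.0013958 ,
       -0.00072735, -0.00187366]), 'joint_torque': array([ 4.89860075e-03, -5.97756743e+01,  1.61379453e+00, -2.81955528e+01,
        1.28171218e-02,  5.04479904e-03,  4.53542356e-06]), 'eef_pos': array([0.17392092, 0.65163928, 0.23040937]), 'tool_rot': array([ 5.66449557e-04,  7.93043636e-01,  6.09164244e-01, -6.27086352e-04]), 'contact_force': array([ 0.22534771, -0.65272703, -0.9072839 ]), 'torque': array([ 0.0219022 ,  0.03995762, -0.00134048]), 'gripper_width': 0.9999941012117205}
```

View pics/top0.png

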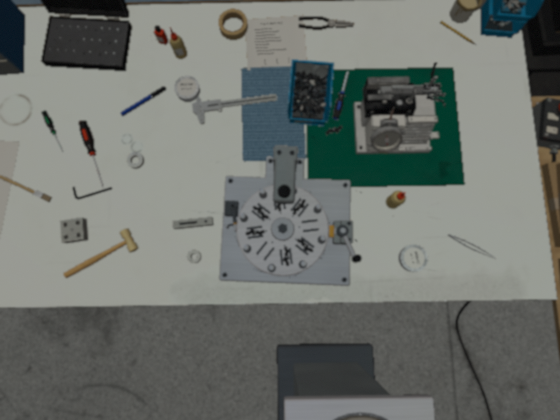

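View pics/scene0.png

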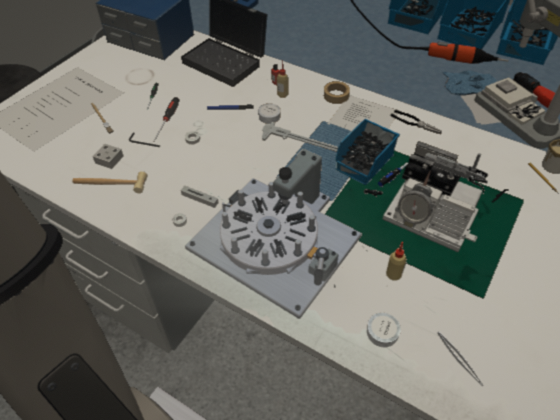

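The top view shows the dial hub at about (283,228), the clamp pivot at about (343,230), the knob at about (357,258) and the staking guide at about (285,170). The scene view shows the same layout. Next I'll zoom in and cast rays.

```bash
cat > h.py <<'E'
from station import *
import cv2, numpy as np
from scipy.spatial.transform import Rotation as R
def rot(q): return R.from_quat([q[1],q[2],q[3],q[0]]).as_matrix()
def ray(c,u,v,z):
    d=rot(c["attitude"])@np.linalg.solve(c["intrinsics"],[u,v,1]); p=c["position"]
    return p+d*(z-p[2])/d[2]
def proj(c,P):
    x=c["intrinsics"]@(rot(c["attitude"]).T@(np.array(P)-c["position"])); return x[:2]/x[2]
E
python3 - <<'E'
from h import *
c=read_camera("top");s=read_camera("scene")
a=cv2.resize(c["image"][140:290,210:370],None,fx=5,fy=4*1.0,interpolation=cv2.INTER_CUBIC) if 0 else cv2.resize(c["image"][145:290,212:372],None,fx=4,fy=4,interpolation=cv2.INTER_CUBIC)
cv2.imwrite("pics/topz.png",a)
cv2.imwrite("pics/scz.png",cv2.resize(s["image"][150:310,180:370],None,fx=3.7,fy=3.7,interpolation=cv2.INTER_CUBIC))
print(ray(c,283,228,.071),ray(c,343,230,.07),ray(c,357,258,.098))
print(ray(c,398,199,0.1),ray(c,413,258,.024),ray(c,195,256,.012),ray(c,193,223,.017))
E
```

```text
[0.50960657 0.15469077 0.071     ] [0.50333917 0.02704894 0.07      ] [0.44192662 0.00541877 0.098     ]
[ 0.56266997 -0.08570865  0.1       ] [ 0.44440924 -0.13156262  0.024     ] [0.457367   0.35275663 0.012     ] [0.53158284 0.35773117 0.017     ]
```

View pics/topz.png

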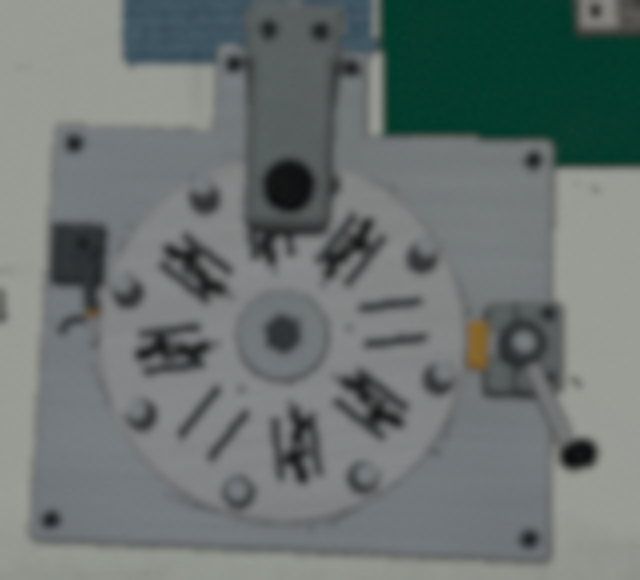

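View pics/scz.png

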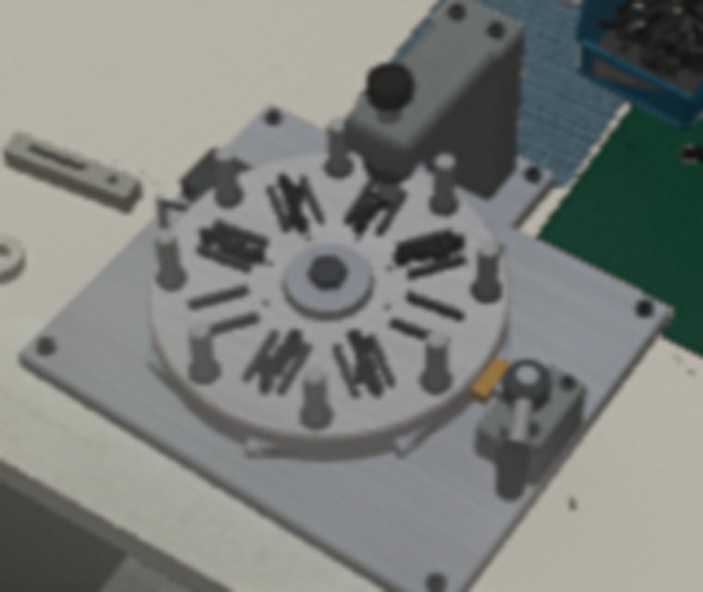

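The zoom shows post tops at zoomed pixels (238,492), (366,477), (440,378), (422,258), (205,198), (128,292) and (141,414). The pivot is at (522,342), the knob at (578,453) and the hub at (283,333). The posts are clear, and the front one is at (238,492).

```bash
python3 - <<'E'
from h import *
from scipy.optimize import least_squares
c=read_camera("top")
g=lambda x,y,z: ray(c,212+(x+.5)/4-.5,145+(y+.5)/4-.5,z)
P=np.array([g(x,y,.094) for x,y in [(238,492),(366,477),(440,378),(422,258),(205,198),(128,292),(141,414)]])
f=lambda p: np.hypot(P[:,0]-p[0],P[:,1]-p[1])-p[2]
r=least_squares(f,[.51,.155,.087]);print(r.x,r.fun*1e3)
C=r.x[:2]
a=np.degrees(np.arctan2(P[:,1]-C[1],P[:,0]-C[0]));print("post ang",a,a%45)
print("hub",g(283,333,.071),"pivot",g(522,342,.07),"knob",g(578,453,.098))
pv=g(522,342,.07);kn=g(578,453,.098);print("pivdist",np.hypot(*(pv[:2]-C)),"knob",np.hypot(*(kn-pv)[:2]))
print("fix ang from pivot",np.degrees(np.arctan2(pv[1]-C[1],pv[0]-C[0]))+90,"lever ang",np.degrees(np.arctan2(*(kn-pv)[1::-1])))
B=np.array([g(*p,.012) for p in [(75,143),(533,160),(530,539),(50,519)]]);print("bolts",B)
for i,j in((1,0),(2,3)): d=B[i]-B[j];print(np.degrees(np.arctan2(d[1],d[0]))+90)
for i,j in((0,3),(1,2)): d=B[i]-B[j];print(np.degrees(np.arctan2(d[1],d[0])))
print("spindle",g(288,185,.169)); print("front",P[0])
E
```

```text
[0.50534873 0.15633244 0.08382243] [-0.24176754  0.25982908  0.12781306 -0.25165281  0.02551595  0.21844919
 -0.13818694]
post ang [ 162.99271219 -150.75420946 -106.0910178   -61.55851458   28.27419468
   73.14052307  118.04240049] [27.99271219 29.24579054 28.9089822  28.44148542 28.27419468 28.14052307
 28.04240049]
hub [0.50989692 0.15601729 0.071     ] pivot [0.50310213 0.02892112 0.07      ] knob [0.4422083  0.00718659 0.098     ]
pivdist 0.1274311291237886 knob 0.06465638577265825
fix ang from pivot -1.0101717063184736 lever ang -160.35725142292497
bolts [[0.63076311 0.27386365 0.012     ]
 [0.61603796 0.00910375 0.012     ]
 [0.40043236 0.02055098 0.012     ]
 [0.41556065 0.28701627 0.012     ]]
-3.183341289033251
-3.2494188267300927
-3.4974183542248536
-3.039173203585842
spindle [0.56876571 0.15339168 0.169     ]
front [0.42542325 0.18077923 0.094     ]
```

Bolt spacing comes out at 266 x 216 mm, so the calibration is good. Fixture yaw is -3.2°, and hub and pivot agree on an axis at (0.510, 0.156). The post picks at z=0.094 gave a radius of 84 mm instead of 87, so I picked points partway down the shafts. I'll check by projecting the predicted posts into both views.

```bash
python3 - <<'E'
from h import *
ims=[]
for n,(x0,y0,w,hh) in (("top",(225,180,150,110)),("scene",(190,160,150,130))):
    c=read_camera(n);k=380/w*1.0
    im=cv2.resize(c["image"][y0:y0+hh,x0:x0+w],(400,int(hh*400/w)),interpolation=cv2.INTER_CUBIC);k=400/w
    for i in range(8):
        a=np.radians(28.4+45*i)
        for z,col in((.056,(255,0,0)),(.094,(0,0,255))):
            T=np.array([[.510+.087*np.cos(a)+.006*np.cos(b),.156+.087*np.sin(a)+.006*np.sin(b),z] for b in np.linspace(0,6.28,16)])
            q=np.array([((proj(c,p)-[x0,y0]+.5)*k) for p in T]).astype(int)
            cv2.polylines(im,[q],True,col,1)
    for (X,Y,z) in ((.503,.0285,.070),(.442,.007,.098)):
        cv2.drawMarker(im,tuple(int(t) for t in (proj(c,(X,Y,z))-[x0,y0]+.5)*k),(0,255,255),0,10)
    ims.append(im)
H=max(i.shape[0] for i in ims)
cv2.imwrite("pics/ov.png",np.hstack([cv2.copyMakeBorder(i,0,H-i.shape[0],0,0,0) for i in ims]))
E
```

```text
(no output)
```

View pics/ov.png

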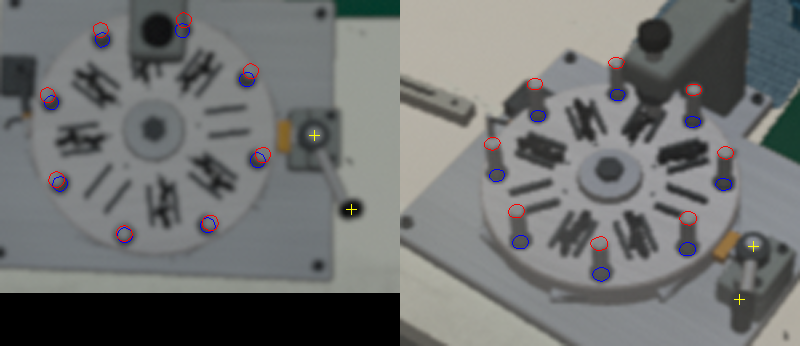

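The overlay fits in the scene view: the blue bases and red tops sit on the posts, and the yellow pivot and knob marks are in place. The front post is at 163.4°, position (0.427, 0.181), and the dial is at about 0.16 rad. I'll approach with the jaws at 30 mm to straddle that post.

```bash
R='{"grip":3.0,"tx":-2.6,"ty":2.44}'
python3 -m handwheel '[{"grip":3.0,"tx":-2.6,"ty":2.44},{"tx":-2.6,"ty":2.44},{"tx":-2.6,"ty":2.44},{"tx":-2.6,"ty":2.44},{"tx":-2.6,"ty":2.44}]' 30
python3 -m handwheel '[{"tx":-2.6,"ty":2.44},{"tx":-2.6,"ty":2.44},{"tx":-2.6,"ty":2.44},{"tx":-2.6,"ty":2.44},{"tx":-2.6,"ty":2.44}]'
python3 -m handwheel '[{"tx":-2.6,"ty":2.44},{"tx":-2.6,"ty":2.44},{"tx":-2.6,"ty":2.44},{"tx":-2.6,"ty":2.44},{"tx":-2.6,"ty":2.44}]'
python3 -m handwheel '[{"tx":0}]'
```

```text
invalid input
invalid input
invalid input
invalid input
```

```bash
python3 -m handwheel '[{"grip":3.0,"tx":-2.6,"ty":2.44,"tz":0,"yaw":0},{"grip":3.0,"tx":-2.6,"ty":2.44,"tz":0,"yaw":0},{"grip":3.0,"tx":-2.6,"ty":2.44,"tz":0,"yaw":0},{"grip":3.0,"tx":-2.6,"ty":2.44,"tz":0,"yaw":0},{"grip":3.0,"tx":-2.6,"ty":2.44,"tz":0,"yaw":0}]' 30
```

```text
t: 0.85
eef_pos: [0.259, 0.4938, 0.2314]
tool_rot: [-0.0, 0.793, 0.609, 0.0]
contact_force: [-0.1, 0.5, 0.9]
gripper_width: 0.352
```

```bash
python3 -m handwheel '[{"grip":3.0,"tx":-2.6,"ty":2.44,"tz":0,"yaw":0},{"grip":3.0,"tx":-2.6,"ty":2.44,"tz":0,"yaw":0},{"grip":3.0,"tx":-2.6,"ty":2.44,"tz":0,"yaw":0},{"grip":3.0,"tx":-2.6,"ty":2.44,"tz":0,"yaw":0},{"grip":3.0,"tx":-2.6,"ty":2.44,"tz":0,"yaw":0}]'
python3 -m handwheel '[{"grip":3.0,"tx":-2.6,"ty":2.44,"tz":0,"yaw":0},{"grip":3.0,"tx":-2.6,"ty":2.44,"tz":0,"yaw":0},{"grip":3.0,"tx":-2.6,"ty":2.44,"tz":0,"yaw":0},{"grip":3.0,"tx":-2.6,"ty":2.44,"tz":0,"yaw":0},{"grip":3.0,"tx":-2.6,"ty":2.44,"tz":0,"yaw":0}]'
python3 -m handwheel '[{"grip":3.0,"tx":0,"ty":0,"tz":3,"yaw":0},{"grip":3.0,"tx":0,"ty":0,"tz":3,"yaw":0},{"grip":3.0,"tx":0,"ty":0,"tz":0,"yaw":0},{"grip":3.0,"tx":0,"ty":0,"tz":0,"yaw":0}]'
```

```text
t: 1.35
eef_pos: [0.3433, 0.3367, 0.2315]
tool_rot: [-0.0, 0.793, 0.609, 0.0]
contact_force: [-0.7, 0.2, 0.9]
gripper_width: 0.349
t: 1.85
eef_pos: [0.4277, 0.1797, 0.2316]
tool_rot: [-0.0, 0.793, 0.609, 0.0]
contact_force: [0.5, 0.9, 0.6]
gripper_width: 0.353
t: 2.25
eef_pos: [0.427, 0.181, 0.1716]
tool_rot: [0.0, 0.793, 0.609, -0.0]
contact_force: [-0.2, 0.6, 1.1]
gripper_width: 0.35
```

```bash
python3 -m handwheel '[{"grip":3.0,"tx":0,"ty":0,"tz":2.5,"yaw":0},{"grip":3.0,"tx":0,"ty":0,"tz":2.5,"yaw":0},{"grip":3.0,"tx":0,"ty":0,"tz":2.5,"yaw":0},{"grip":3.0,"tx":0,"ty":0,"tz":2.7,"yaw":0},{"grip":3.0,"tx":0,"ty":0,"tz":0,"yaw":0}]'
python3 - <<'E'
from h import *
ims=[]
for n,(x0,y0,w,hh) in (("top",(225,150,150,140)),("scene",(190,150,150,140))):
    c=read_camera(n)
    ims.append(cv2.resize(c["image"][y0:y0+hh,x0:x0+w],None,fx=2.66,fy=2.66,interpolation=cv2.INTER_CUBIC))
cv2.imwrite("pics/d.png",np.hstack(ims))
E
```

```text
t: 2.75
eef_pos: [0.4263, 0.1811, 0.0684]
tool_rot: [-0.0, 0.793, 0.61, -0.001]
contact_force: [0.3, -0.9, 1.5]
gripper_width: 0.35
```

View pics/d.png

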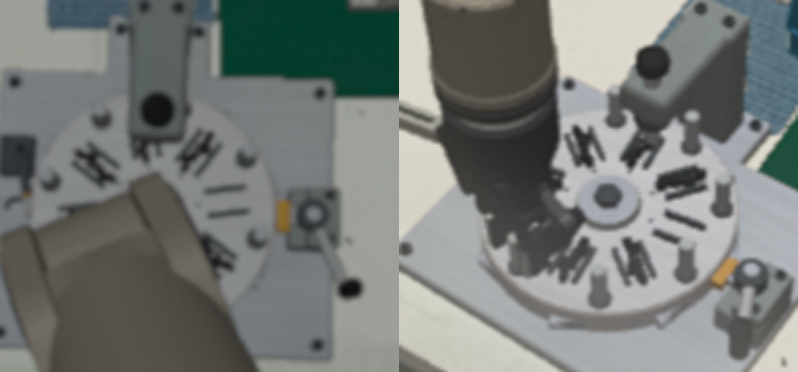

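The gripper straddles the front post: the post is visible between the fingers at about (518,245) in the right half, and nothing else is touched. Now I'll push along the circle in 4° steps (tx -0.607, ty +0.021, yaw -4).

```bash
python3 -m handwheel '[{"grip":3.0,"tx":-0.607,"ty":0.021,"tz":0,"yaw":-4},{"grip":3.0,"tx":-0.607,"ty":0.021,"tz":0,"yaw":-4},{"grip":3.0,"tx":-0.607,"ty":0.021,"tz":0,"yaw":-4},{"grip":3.0,"tx":0,"ty":0,"tz":0,"yaw":0}]'
python3 -m handwheel '[{"grip":3.0,"tx":-0.607,"ty":0.021,"tz":0,"yaw":-4},{"grip":3.0,"tx":-0.607,"ty":0.021,"tz":0,"yaw":-4},{"grip":3.0,"tx":-0.607,"ty":0.021,"tz":0,"yaw":-4},{"grip":3.0,"tx":0,"ty":0,"tz":0,"yaw":0}]'
```

```text
t: 3.25
eef_pos: [0.4255, 0.1633, 0.0713]
tool_rot: [0.0, 0.725, 0.689, 0.002]
contact_force: [0.3, -0.7, 0.3]
gripper_width: 0.354
t: 3.65
eef_pos: [0.4263, 0.1449, 0.0707]
tool_rot: [0.0, 0.65, 0.76, 0.001]
contact_force: [0.7, -0.3, 0.6]
gripper_width: 0.351
```

```bash
python3 - <<'E'
from h import *
print(get_obs()["contact_force"],get_obs()["eef_pos"])
ims=[]
for n,(x0,y0,w,hh) in (("top",(225,150,150,140)),("scene",(190,150,150,140))):
    c=read_camera(n)
    ims.append(cv2.resize(c["image"][y0:y0+hh,x0:x0+w],None,fx=2.66,fy=2.66,interpolation=cv2.INTER_CUBIC))
cv2.imwrite("pics/e.png",np.hstack(ims))
E
```

```text
[ 0.65098713 -0.28145402  0.6413586 ] [0.42628203 0.14493265 0.07066276]
```

View pics/e.png

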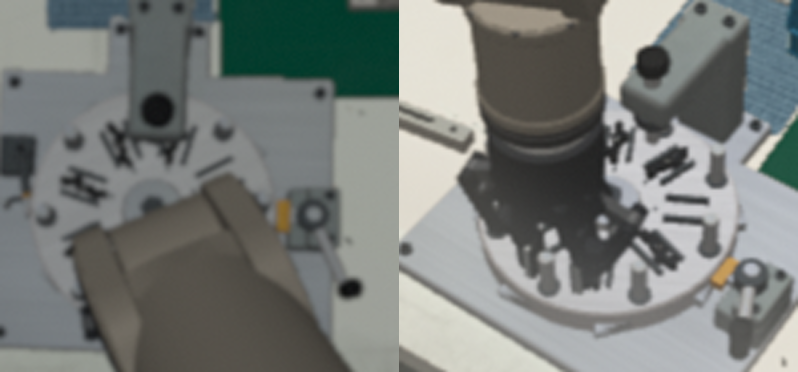

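The picture shows the dial has turned with the post, with the visible posts shifted about 17–18°, so it is now at about 0.48 rad. I'll continue over the ramp to about 0.88 rad.

```bash
python3 -m handwheel '[{"grip":3.0,"tx":-0.607,"ty":0.021,"tz":0,"yaw":-4},{"grip":3.0,"tx":-0.607,"ty":0.021,"tz":0,"yaw":-4},{"grip":3.0,"tx":-0.607,"ty":0.021,"tz":0,"yaw":-4}]'
python3 -m handwheel '[{"grip":3.0,"tx":-0.607,"ty":0.021,"tz":0,"yaw":-4},{"grip":3.0,"tx":-0.455,"ty":0.012,"tz":0,"yaw":-3}]'
python3 -m handwheel '[{"grip":3.0,"tx":-0.607,"ty":0.021,"tz":0,"yaw":-4},{"grip":3.0,"tx":0,"ty":0,"tz":0,"yaw":0},{"grip":3.0,"tx":0,"ty":0,"tz":0,"yaw":0}]'
```

```text
t: 4.05
eef_pos: [0.4301, 0.1292, 0.0699]
tool_rot: [-0.0, 0.565, 0.825, 0.001]
contact_force: [-2.5, 4.3, 2.5]
gripper_width: 0.354
t: 4.25
eef_pos: [0.4343, 0.1191, 0.0698]
tool_rot: [-0.0, 0.514, 0.858, 0.001]
contact_force: [-1.2, 1.9, 1.0]
gripper_width: 0.351
t: 4.55
eef_pos: [0.4377, 0.1126, 0.0695]
tool_rot: [0.0, 0.486, 0.874, 0.0]
contact_force: [-0.2, 0.3, -0.1]
gripper_width: 0.345
```

```bash
python3 -m handwheel '[{"grip":3.0,"tx":0.607,"ty":0.021,"tz":0,"yaw":4},{"grip":3.0,"tx":0.607,"ty":0.021,"tz":0,"yaw":4},{"grip":3.0,"tx":0.4,"ty":0.01,"tz":0,"yaw":2.6},{"grip":3.0,"tx":0,"ty":0,"tz":0,"yaw":0}]'
python3 -m handwheel '[{"grip":3.0,"tx":0.1,"ty":0.0,"tz":0,"yaw":0.6},{"grip":3.0,"tx":0.1,"ty":0.0,"tz":0,"yaw":0.6}]'
python3 -m handwheel '[{"grip":3.0,"tx":0.1,"ty":0.0,"tz":0,"yaw":0.6},{"grip":3.0,"tx":0.1,"ty":0.0,"tz":0,"yaw":0.6}]'
```

```text
t: 4.95
eef_pos: [0.43, 0.1275, 0.0693]
tool_rot: [0.0, 0.564, 0.826, 0.0]
contact_force: [0.7, -0.2, -0.2]
gripper_width: 0.35
t: 5.15
eef_pos: [0.4297, 0.1284, 0.0694]
tool_rot: [0.0, 0.572, 0.82, 0.0]
contact_force: [1.5, -1.6, -0.1]
gripper_width: 0.353
t: 5.35
eef_pos: [0.4291, 0.1302, 0.0694]
tool_rot: [0.0, 0.581, 0.814, 0.0]
contact_force: [1.5, -2.0, 0.1]
gripper_width: 0.348
```

```bash
python3 -m handwheel '[{"grip":3.0,"tx":0.05,"ty":0.0,"tz":0,"yaw":0.3},{"grip":3.0,"tx":0.05,"ty":0.0,"tz":0,"yaw":0.3}]'
python3 -m handwheel '[{"grip":3.0,"tx":0.05,"ty":0.0,"tz":0,"yaw":0.3},{"grip":3.0,"tx":0.05,"ty":0.0,"tz":0,"yaw":0.3}]'
```

```text
t: 5.55
eef_pos: [0.4286, 0.1314, 0.0693]
tool_rot: [0.0, 0.585, 0.811, 0.0]
contact_force: [0.9, -2.0, -0.1]
gripper_width: 0.353
t: 5.75
eef_pos: [0.4282, 0.1325, 0.0693]
tool_rot: [0.0, 0.589, 0.808, 0.0]
contact_force: [2.0, -1.6, 0.4]
gripper_width: 0.351
```

```bash
python3 -m handwheel '[{"grip":3.0,"tx":0.05,"ty":0.0,"tz":0,"yaw":0.3},{"grip":3.0,"tx":0.05,"ty":0.0,"tz":0,"yaw":0.3}]'
```

```text
t: 5.95
eef_pos: [0.4279, 0.1335, 0.0694]
tool_rot: [0.0, 0.593, 0.805, 0.0]
contact_force: [1.5, -1.6, 0.2]
gripper_width: 0.348
```

```bash
python3 -m handwheel '[{"grip":3.0,"tx":0.05,"ty":0.0,"tz":0,"yaw":0.3},{"grip":3.0,"tx":0.05,"ty":0.0,"tz":0,"yaw":0.3}]'
python3 -m handwheel '[{"grip":3.0,"tx":0.05,"ty":0.0,"tz":0,"yaw":0.3}]'
```

```text
t: 6.15
eef_pos: [0.4277, 0.1342, 0.0693]
tool_rot: [0.0, 0.597, 0.802, 0.0]
contact_force: [2.5, -3.5, 0.2]
gripper_width: 0.348
t: 6.25
eef_pos: [0.4277, 0.1343, 0.0693]
tool_rot: [0.0, 0.6, 0.8, -0.0]
contact_force: [3.3, -6.0, 0.8]
gripper_width: 0.351
```

```bash
python3 -m handwheel '[{"grip":3.0,"tx":0.05,"ty":0.0,"tz":0,"yaw":0.3},{"grip":3.0,"tx":0.05,"ty":0.0,"tz":0,"yaw":0.3}]'
```

```text
t: 6.45
eef_pos: [0.4278, 0.1345, 0.0693]
tool_rot: [0.001, 0.604, 0.797, -0.0]
contact_force: [6.1, -8.4, -0.1]
gripper_width: 0.351
```

```bash
python3 -m handwheel '[{"grip":3.0,"tx":0.03,"ty":-0.02,"tz":0,"yaw":0},{"grip":3.0,"tx":0,"ty":0,"tz":0,"yaw":0}]'
python3 -m handwheel '[{"grip":3.0,"tx":0,"ty":0,"tz":0,"yaw":0}]'
```

```text
t: 6.65
eef_pos: [0.4278, 0.1345, 0.0694]
tool_rot: [0.001, 0.604, 0.797, -0.0]
contact_force: [5.5, -7.1, -0.7]
gripper_width: 0.353
t: 6.75
eef_pos: [0.4278, 0.1345, 0.0694]
tool_rot: [0.001, 0.604, 0.797, -0.0]
contact_force: [4.2, -8.0, -0.8]
gripper_width: 0.348
```

```bash
python3 -m handwheel '[{"grip":3.0,"tx":0.03,"ty":0,"tz":0,"yaw":0},{"grip":3.0,"tx":0.03,"ty":0,"tz":0,"yaw":0},{"grip":3.0,"tx":0,"ty":0,"tz":0,"yaw":0}]'
python3 -m handwheel '[{"grip":3.0,"tx":0,"ty":0,"tz":0,"yaw":0}]'
```

```text
t: 7.05
eef_pos: [0.4278, 0.1346, 0.0694]
tool_rot: [0.001, 0.604, 0.797, -0.0]
contact_force: [6.2, -9.7, -0.3]
gripper_width: 0.351
t: 7.15
eef_pos: [0.4278, 0.1346, 0.0693]
tool_rot: [0.001, 0.604, 0.797, -0.0]
contact_force: [5.3, -9.0, -1.4]
gripper_width: 0.352
```

```bash
python3 -m handwheel '[{"grip":3.0,"tx":0.03,"ty":0,"tz":0,"yaw":0},{"grip":3.0,"tx":0.04,"ty":0,"tz":0,"yaw":0},{"grip":3.0,"tx":0,"ty":0,"tz":0,"yaw":0}]'
python3 -m handwheel '[{"grip":3.0,"tx":0,"ty":0,"tz":0,"yaw":0}]'
python3 -m handwheel '[{"grip":3.0,"tx":0,"ty":0,"tz":0,"yaw":0}]'
```

```text
t: 7.45
eef_pos: [0.4278, 0.1346, 0.0693]
tool_rot: [0.001, 0.605, 0.797, -0.0]
contact_force: [6.7, -11.3, -0.7]
gripper_width: 0.353
t: 7.55
eef_pos: [0.4278, 0.1346, 0.0693]
tool_rot: [0.001, 0.605, 0.797, -0.0]
contact_force: [7.2, -11.1, -1.2]
gripper_width: 0.348
t: 7.65
eef_pos: [0.4278, 0.1346, 0.0693]
tool_rot: [0.001, 0.605, 0.797, -0.0]
contact_force: [5.9, -10.6, -1.5]
gripper_width: 0.35
```

Tangential force is about 12.6 N, inside the 12–15 N target. I'll hold it for over half a second, then ease off.

```bash
python3 -m handwheel '[{"grip":3.0,"tx":0.02,"ty":0,"tz":0,"yaw":0},{"grip":3.0,"tx":0,"ty":0,"tz":0,"yaw":0},{"grip":3.0,"tx":0,"ty":0,"tz":0,"yaw":0},{"grip":3.0,"tx":0,"ty":0,"tz":0,"yaw":0}]'
python3 -m handwheel '[{"grip":3.0,"tx":0,"ty":0,"tz":0,"yaw":0},{"grip":3.0,"tx":0,"ty":0,"tz":0,"yaw":0},{"grip":3.0,"tx":0,"ty":0,"tz":0,"yaw":0}]'
python3 -m handwheel '[{"grip":3.0,"tx":-0.04,"ty":0,"tz":0,"yaw":0},{"grip":3.0,"tx":-0.04,"ty":0,"tz":0,"yaw":0},{"grip":3.0,"tx":-0.04,"ty":0,"tz":0,"yaw":0},{"grip":3.0,"tx":-0.04,"ty":0,"tz":0,"yaw":0},{"grip":3.0,"tx":-0.04,"ty":0,"tz":0,"yaw":0}]'
python3 -m handwheel '[{"grip":3.0,"tx":-0.04,"ty":0,"tz":0,"yaw":0},{"grip":3.0,"tx":-0.04,"ty":0,"tz":0,"yaw":0},{"grip":3.0,"tx":-0.04,"ty":0,"tz":0,"yaw":0},{"grip":3.0,"tx":-0.04,"ty":0,"tz":0,"yaw":0},{"grip":3.0,"tx":0,"ty":0,"tz":0,"yaw":0}]'
```

```text
t: 8.05
eef_pos: [0.4278, 0.1346, 0.0693]
tool_rot: [0.001, 0.605, 0.796, -0.0]
contact_force: [7.3, -10.9, -0.0]
gripper_width: 0.35
t: 8.35
eef_pos: [0.4278, 0.1346, 0.0693]
tool_rot: [0.001, 0.605, 0.796, -0.0]
contact_force: [5.8, -11.4, -0.4]
gripper_width: 0.352
t: 8.85
eef_pos: [0.4278, 0.1345, 0.0694]
tool_rot: [0.001, 0.604, 0.797, 0.0]
contact_force: [4.3, -4.5, -0.8]
gripper_width: 0.351
t: 9.35
eef_pos: [0.4275, 0.1342, 0.0694]
tool_rot: [0.0, 0.603, 0.797, 0.0]
contact_force: [4.4, -2.7, 0.5]
gripper_width: 0.351
```

```bash
python3 -m handwheel '[{"grip":3.0,"tx":-0.04,"ty":0,"tz":0,"yaw":0},{"grip":3.0,"tx":-0.04,"ty":0,"tz":0,"yaw":0},{"grip":3.0,"tx":-0.04,"ty":0,"tz":0,"yaw":0},{"grip":3.0,"tx":-0.04,"ty":0,"tz":0,"yaw":0},{"grip":3.0,"tx":-0.04,"ty":0,"tz":0,"yaw":0}]'
python3 -m handwheel '[{"grip":3.0,"tx":-0.06,"ty":0,"tz":0,"yaw":0},{"grip":3.0,"tx":-0.06,"ty":0,"tz":0,"yaw":0},{"grip":3.0,"tx":-0.1,"ty":0,"tz":0,"yaw":0},{"grip":3.0,"tx":-0.1,"ty":0,"tz":0,"yaw":0},{"grip":3.0,"tx":0,"ty":0,"tz":0,"yaw":0}]'
```

```text
t: 9.85
eef_pos: [0.4276, 0.1322, 0.0692]
tool_rot: [-0.0, 0.603, 0.797, -0.0]
contact_force: [0.9, 1.2, -0.5]
gripper_width: 0.352
t: 10.35
eef_pos: [0.4289, 0.1288, 0.0693]
tool_rot: [0.0, 0.604, 0.797, -0.0]
contact_force: [-0.1, -0.1, 0.2]
gripper_width: 0.354
```

Released gently, and force reads zero. Now lift and move over to the clamp knob.

```bash
python3 -m handwheel '[{"grip":3.0,"tx":-0.3,"ty":0,"tz":0,"yaw":0},{"grip":3.0,"tx":0,"ty":0,"tz":-2,"yaw":0},{"grip":3.0,"tx":0,"ty":0,"tz":-3,"yaw":0},{"grip":3.0,"tx":0,"ty":0,"tz":-3,"yaw":0},{"grip":3.0,"tx":0,"ty":0,"tz":-1,"yaw":0}]'
python3 -m handwheel '[{"grip":3.4,"tx":-2.9,"ty":-0.49,"tz":0,"yaw":0},{"grip":3.4,"tx":-2.9,"ty":-0.49,"tz":0,"yaw":0},{"grip":3.4,"tx":-2.9,"ty":-0.49,"tz":0,"yaw":0},{"grip":3.4,"tx":-2.9,"ty":-0.49,"tz":0,"yaw":-4},{"grip":3.4,"tx":0,"ty":0,"tz":0,"yaw":0}]'
python3 - <<'E'
from h import *
o=get_obs();print(o["eef_pos"],o["q"][6],o["gripper_width"])
ims=[]
for n,(x0,y0,w,hh) in (("top",(225,150,150,140)),("scene",(190,150,190,140))):
    c=read_camera(n)
    im=c["image"].copy() 
    ims.append(cv2.resize(im[y0:y0+hh,x0:x0+w],None,fx=2.3,fy=2.3,interpolation=cv2.INTER_CUBIC))
cv2.imwrite("pics/f.png",np.hstack(ims))
E
```

```text
t: 10.85
eef_pos: [0.4311, 0.1264, 0.1618]
tool_rot: [0.001, 0.604, 0.797, 0.002]
contact_force: [0.3, 0.1, 0.2]
gripper_width: 0.352
t: 11.35
eef_pos: [0.4418, 0.0051, 0.1588]
tool_rot: [0.0, 0.577, 0.817, -0.001]
contact_force: [-0.1, -0.4, -0.9]
gripper_width: 0.399
[0.44184741 0.00511611 0.15878212] 1.812879395365377 0.39874452251197007
```

View pics/f.png

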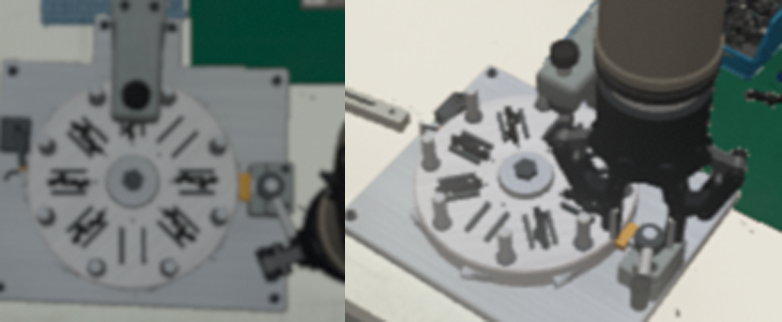

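The dial now has a nest aligned with the staking guide. In the right half of the picture the gripper hovers over the knob at about (640,290), and the pose agrees with the measured knob to 2 mm. Following the swing with full yaw would take joint 7 past its range (1.81 now), so I'll turn only partly. Descending.

```bash
python3 -m handwheel '[{"grip":3.4,"tx":0.15,"ty":0,"tz":2.5,"yaw":0},{"grip":3.4,"tx":0,"ty":0,"tz":2.5,"yaw":0},{"grip":3.4,"tx":0,"ty":0,"tz":2,"yaw":0},{"grip":3.4,"tx":0,"ty":0,"tz":1.6,"yaw":0},{"grip":3.4,"tx":0,"ty":0,"tz":0,"yaw":0}]'
python3 - <<'E'
from h import *
from scipy.spatial.transform import Rotation as R
o=get_obs();p=o["eef_pos"];print(p,o["contact_force"],o["q"][6])
pv=np.array([.503,.0287]);print("ang",np.degrees(np.arctan2(p[1]-pv[1],p[0]-pv[0])),np.hypot(*(p[:2]-pv)))
# plan: TCP on circle r=.065 about pivot, 5 deg per row, yaw -2.5 per row
th=np.radians(-160.4);x=np.degrees(np.arctan2(*rot(o["tool_rot"])[[1,0],0]))
q=p[:2]
for i in range(17):
    th+=np.radians(5);t=pv+.065*np.array([np.cos(th),np.sin(th)]);d=(t-q)*100;q=t
    a=np.radians(x);X=np.array([np.cos(a),np.sin(a)]);Y=np.array([np.sin(a),-np.cos(a)])
    print(i,round(np.degrees(th),1),t.round(4),"tx %.2f ty %.2f"%(d@X,d@Y));x+=2.5
E
```

```text
t: 11.95
eef_pos: [0.44, 0.0117, 0.0714]
tool_rot: [-0.002, 0.575, 0.818, -0.001]
contact_force: [-1.0, 0.2, -0.7]
gripper_width: 0.397
[0.44000242 0.01170012 0.07140194] [-0.95398492  0.16512403 -0.70215966] 1.8569090825119097
ang -164.89845260297523 0.06525098015420314
0 -155.4 [0.4439 0.0016] tx -1.08 ty 0.02
1 -150.4 [ 0.4465 -0.0034] tx -0.57 ty 0.05
2 -145.4 [ 0.4495 -0.0082] tx -0.56 ty 0.07
3 -140.4 [ 0.4529 -0.0127] tx -0.56 ty 0.10
4 -135.4 [ 0.4567 -0.0169] tx -0.55 ty 0.12
5 -130.4 [ 0.4609 -0.0208] tx -0.55 ty 0.14
6 -125.4 [ 0.4653 -0.0243] tx -0.54 ty 0.17
7 -120.4 [ 0.4701 -0.0274] tx -0.53 ty 0.19
8 -115.4 [ 0.4751 -0.03  ] tx -0.52 ty 0.21
9 -110.4 [ 0.4803 -0.0322] tx -0.51 ty 0.24
10 -105.4 [ 0.4857 -0.034 ] tx -0.50 ty 0.26
11 -100.4 [ 0.4913 -0.0352] tx -0.49 ty 0.28
12 -95.4 [ 0.4969 -0.036 ] tx -0.48 ty 0.30
13 -90.4 [ 0.5025 -0.0363] tx -0.47 ty 0.32
14 -85.4 [ 0.5082 -0.0361] tx -0.45 ty 0.34
15 -80.4 [ 0.5138 -0.0354] tx -0.44 ty 0.36
16 -75.4 [ 0.5194 -0.0342] tx -0.42 ty 0.38
```

```bash
python3 -m handwheel '[{"grip":3.4,"tx":-1.08,"ty":0.02,"tz":0,"yaw":-2.5},{"grip":3.4,"tx":-0.57,"ty":0.05,"tz":0,"yaw":-2.5},{"grip":3.4,"tx":-0.56,"ty":0.07,"tz":0,"yaw":-2.5},{"grip":3.4,"tx":-0.56,"ty":0.1,"tz":0,"yaw":-2.5},{"grip":3.4,"tx":-0.55,"ty":0.12,"tz":0,"yaw":-2.5}]' 60
```

```text
t: 12.45
eef_pos: [0.4562, -0.0165, 0.0734]
tool_rot: [-0.002, 0.481, 0.877, -0.001]
contact_force: [-5.6, 1.7, 2.2]
gripper_width: 0.405
```

```bash
python3 -m handwheel '[{"grip":3.4,"tx":-0.55,"ty":0.14,"tz":0,"yaw":-2.5},{"grip":3.4,"tx":-0.54,"ty":0.17,"tz":0,"yaw":-2.5},{"grip":3.4,"tx":-0.53,"ty":0.19,"tz":0,"yaw":-2.5},{"grip":3.4,"tx":-0.52,"ty":0.21,"tz":0,"yaw":-2.5},{"grip":3.4,"tx":-0.51,"ty":0.24,"tz":0,"yaw":-2.5}]'
```

```text
t: 12.95
eef_pos: [0.4786, -0.0323, 0.0729]
tool_rot: [-0.003, 0.383, 0.924, -0.001]
contact_force: [-7.0, 1.7, 0.8]
gripper_width: 0.399
```

```bash
python3 -m handwheel '[{"grip":3.4,"tx":-0.5,"ty":0.26,"tz":0,"yaw":-2.5},{"grip":3.4,"tx":-0.49,"ty":0.28,"tz":0,"yaw":-2.5},{"grip":3.4,"tx":-0.48,"ty":0.3,"tz":0,"yaw":-2.5}]'
```

```text
t: 13.25
eef_pos: [0.4947, -0.0363, 0.0728]
tool_rot: [-0.004, 0.322, 0.947, -0.001]
contact_force: [-8.8, 0.2, 0.1]
gripper_width: 0.394
```

```bash
python3 -m handwheel '[{"grip":3.4,"tx":-0.24,"ty":0.16,"tz":0,"yaw":-1.2},{"grip":3.4,"tx":-0.24,"ty":0.16,"tz":0,"yaw":-1.2}]'
```

```text
t: 13.45
eef_pos: [0.5005, -0.0368, 0.0728]
tool_rot: [-0.004, 0.303, 0.953, -0.001]
contact_force: [-8.5, -0.8, 0.6]
gripper_width: 0.401
```

```bash
python3 -m handwheel '[{"grip":3.4,"tx":-0.16,"ty":0.12,"tz":0,"yaw":0},{"grip":3.4,"tx":-0.16,"ty":0.12,"tz":0,"yaw":0}]'
```

```text
t: 13.65
eef_pos: [0.5044, -0.0367, 0.0727]
tool_rot: [-0.004, 0.303, 0.953, -0.001]
contact_force: [-7.1, -0.4, -0.9]
gripper_width: 0.399
```

```bash
python3 -m handwheel '[{"grip":3.4,"tx":-0.16,"ty":0.12,"tz":0,"yaw":0}]'
```

```text
t: 13.75
eef_pos: [0.5063, -0.0366, 0.0727]
tool_rot: [-0.004, 0.303, 0.953, -0.001]
contact_force: [-8.4, -0.1, -0.3]
gripper_width: 0.396
```

```bash
python3 -m handwheel '[{"grip":3.4,"tx":-0.16,"ty":0.12,"tz":0,"yaw":0}]'
```

```text
t: 13.85
eef_pos: [0.5082, -0.0366, 0.0727]
tool_rot: [-0.004, 0.303, 0.953, -0.001]
contact_force: [-8.1, 0.7, 0.9]
gripper_width: 0.399
```

```bash
python3 -m handwheel '[{"grip":3.4,"tx":-0.16,"ty":0.12,"tz":0,"yaw":0},{"grip":3.4,"tx":-0.08,"ty":0.06,"tz":0,"yaw":0}]'
```

```text
t: 14.05
eef_pos: [0.5088, -0.0363, 0.0723]
tool_rot: [-0.006, 0.303, 0.953, -0.002]
contact_force: [-15.3, 0.6, 7.3]
gripper_width: 0.399
```

```bash
python3 -m handwheel '[{"grip":3.4,"tx":-0.16,"ty":0.12,"tz":0,"yaw":0},{"grip":3.4,"tx":0,"ty":0,"tz":0,"yaw":0}]'
```

```text
t: 14.25
eef_pos: [0.5092, -0.0358, 0.0719]
tool_rot: [-0.008, 0.303, 0.953, -0.002]
contact_force: [-17.1, 1.0, 6.7]
gripper_width: 0.403
```

The knob is against its stop: force jumped to 17 N with no motion. I'll hold briefly, back off to the middle of the gap, lift and check.

```bash
python3 -m handwheel '[{"grip":3.4,"tx":0,"ty":0,"tz":0,"yaw":0},{"grip":3.4,"tx":0,"ty":0,"tz":0,"yaw":0},{"grip":3.4,"tx":0.16,"ty":-0.12,"tz":0,"yaw":0},{"grip":3.4,"tx":0.16,"ty":-0.12,"tz":0,"yaw":0},{"grip":3.4,"tx":0.16,"ty":-0.12,"tz":0,"yaw":0}]'
python3 -m handwheel '[{"grip":3.4,"tx":0.2,"ty":-0.1,"tz":0,"yaw":0},{"grip":3.4,"tx":0.2,"ty":-0.1,"tz":0,"yaw":0},{"grip":3.4,"tx":0,"ty":0,"tz":0,"yaw":0}]'
```

```text
t: 14.75
eef_pos: [0.509, -0.0358, 0.073]
tool_rot: [-0.002, 0.303, 0.953, -0.0]
contact_force: [-2.4, 2.8, -3.3]
gripper_width: 0.4
t: 15.05
eef_pos: [0.5075, -0.0367, 0.0739]
tool_rot: [0.001, 0.304, 0.953, 0.0]
contact_force: [0.1, -0.0, 0.8]
gripper_width: 0.399
```

```bash
python3 -m handwheel '[{"grip":3.4,"tx":0.2,"ty":-0.1,"tz":0,"yaw":0},{"grip":3.4,"tx":0.2,"ty":-0.1,"tz":0,"yaw":0},{"grip":3.4,"tx":0,"ty":0,"tz":0,"yaw":0}]'
python3 -m handwheel '[{"grip":3.4,"tx":0,"ty":0,"tz":-1.5,"yaw":0},{"grip":3.4,"tx":0,"ty":0,"tz":-3,"yaw":0},{"grip":3.4,"tx":0,"ty":0,"tz":-4,"yaw":0},{"grip":3.4,"tx":0,"ty":0,"tz":-4,"yaw":0},{"grip":3.4,"tx":0,"ty":0,"tz":0,"yaw":0}]'
python3 -m handwheel '[{"grip":3.4,"tx":-2.2,"ty":-3,"tz":0,"yaw":0},{"grip":3.4,"tx":-2.2,"ty":-3,"tz":0,"yaw":0},{"grip":3.4,"tx":-2.2,"ty":-3,"tz":0,"yaw":0},{"grip":3.4,"tx":-2.2,"ty":-3,"tz":0,"yaw":0},{"grip":3.4,"tx":0,"ty":0,"tz":0,"yaw":0}]'
python3 - <<'E'
from h import *
ims=[]
for n,(x0,y0,w,hh) in (("top",(180,140,240,150)),("scene",(160,140,250,180))):
    c=read_camera(n)
    ims.append(cv2.resize(c["image"][y0:y0+hh,x0:x0+w],(400,hh*400//w),interpolation=cv2.INTER_CUBIC))
H=max(i.shape[0] for i in ims)
cv2.imwrite("pics/g.png",np.hstack([cv2.copyMakeBorder(i,0,H-i.shape[0],0,0,0) for i in ims]))
E
```

```text
t: 15.35
eef_pos: [0.502, -0.0361, 0.0733]
tool_rot: [0.0, 0.304, 0.953, -0.0]
contact_force: [0.0, -0.2, 0.1]
gripper_width: 0.4
t: 15.85
eef_pos: [0.5058, -0.0361, 0.2035]
tool_rot: [0.005, 0.304, 0.953, 0.002]
contact_force: [0.6, -0.1, -0.2]
gripper_width: 0.399
t: 16.35
eef_pos: [0.5034, -0.1909, 0.1979]
tool_rot: [0.0, 0.307, 0.952, -0.001]
contact_force: [-0.1, -0.1, 0.4]
gripper_width: 0.399
```

View pics/g.png

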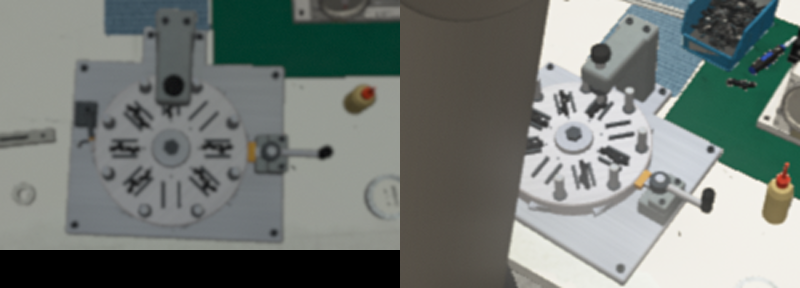

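The final picture shows the lever pointing straight out along -y, with the knob at (325,152) in the left half. The dial has a nest under the spindle, and the oiler, tin, bar and ring are where they were. I'll do a quick numeric check of the knob before handing in.

```bash
python3 - <<'E'
from h import *
c=read_camera("top")
g=lambda x,y,z: ray(c,180+x*.6,140+y*.6,z)
k=g(325,152,.098);print(k,np.degrees(np.arctan2(k[1]-.0287,k[0]-.503)),np.hypot(*(k[:2]-[.503,.0287])))
C=np.array([.510,.156])
for p in[(145,210),(198,210),(109,174),(232,174),(109,122),(232,122)]:
    q=g(*p,.085)[:2]-C; print((np.degrees(np.arctan2(q[1],q[0])))%45,np.hypot(*q))
print(ray(c,398,199,0.1),get_obs()["contact_force"])
E
```

```text
[ 0.49623558 -0.03439428  0.098     ] -96.11937814728785 0.06345585713419091
22.53060724048089 0.08738179693158578
21.50795989972579 0.08790719377027803
24.44183302575108 0.0855592298819154
18.44437556885454 0.08476337407695733
23.53288737975511 0.08349849314050724
19.68625526276466 0.08293321254600965
[ 0.56266997 -0.08570865  0.1       ] [ 0.34567155  0.67481671 -0.14712039]
```

```bash
python3 -c "
from station import *
print(hand_in())"
```

```text
the job is handed in; nothing more can be done
None
```

The dial is one station on, seated against the pawl and clamped, and I've handed the job in at about 16.5 s of the 58 s. No verdict was reported.

- **Indexing:** I straddled the front post with the jaws and pushed the dial from about 0.16 to 0.89 rad. The ramp force rose and then fell away, which fits the pawl dropping in.
- **Seating:** Turning back, the dial stopped dead at about 0.81 rad. I held about 12 to 13 N at the post for roughly 0.9 s, then eased off until the force read zero.
- **Clamping:** I swung the clamp lever until it stopped moving and the force jumped from 8 to 17 N. Then I backed off and lifted clear.

**Last checks:**
- **Dial:** the picture gave about 0.83 rad against 0.81 felt, with the six post readings scattered by ±3°. Both values lie inside 0.715 to 0.855.
- **Clamp lever:** it points about -91° to -96°, depending on how I read the picture. That is a swing of 64 to 69°, or about 1.12 to 1.21 rad from an unmeasured starting angle. The stop itself I judged by force, not by picture.
- **Surroundings:** the four bystanders look unmoved in the picture, and the robot touches nothing.
- **Not measured:** I had no direct reading of the force between tooth and pawl after clamping, nor of the pawl's angle. In the picture it looks to be in.

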